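# Build the soil sieve stack on the shaker

### The job

Set up the sieve shaker for the next soil sample: press the green collecting pan straight down into the round shaker base until both orange catches snap over its flange. Then stack the sieves on it one after another, each fully nested and level in the one below: blue (fine) first, then yellow (medium), then red (coarse) on top. Leave the jar, the brush and the scoop where they are and let go of everything at the end.

Things in the scene. Friction and masses are not known exactly. Their poses are not given: they have to be found in the camera images.
- shaker: fixed round white plinth, dia 130, deck 40 mm up; on it a grey guide ring (inside dia 74, 5 high) and two orange catches on its own +x and -x sides, 24 wide, from 31.5 to 55 mm off the axis, 20 mm high, sloped on top to lead the pan in. Its +y and -y sides are free for fingers. Yaw within 0.5 rad of world. Origin: centre of the underside, bench level, z up; the pan seats 40 mm above it on its axis
- pan: green cup on the bench, 36 mm high, outside dia 60, inside 54, floor 6 up; foot flange dia 68, 6 high, lower edge chamfered to 62. 85-155 g. Pressed down on the base axis, its flange meets the catch slopes 11 mm above the deck, spreads them 2 to 3 mm (about 10 N in all), and they snap over it; its origin is then 40 mm above the shaker's. Origin: centre of underside, z up; round
- sieve_fine: fine sieve, blue cup on the bench, 36 mm high: tube of outside dia 60, inside 54 from 7 up to 36; mesh floor 9 up; below it a spigot dia 49, 7 long, tapered to 40, that drops into the 54 mouth of the pan or another sieve until the shoulder rests on the rim (origin then 29 mm above that of the part below). 85-155 g. Origin: centre of underside, z up; round, any yaw
- sieve_medium: medium sieve, yellow cup on the bench, 36 mm high: tube of outside dia 60, inside 54 from 7 up to 36; mesh floor 9 up; below it a spigot dia 49, 7 long, tapered to 40, that drops into the 54 mouth of the pan or another sieve until the shoulder rests on the rim (origin then 29 mm above that of the part below). 85-155 g. Origin: centre of underside, z up; round, any yaw
- sieve_coarse: coarse sieve, red cup on the bench, 36 mm high: tube of outside dia 60, inside 54 from 7 up to 36; mesh floor 9 up; below it a spigot dia 49, 7 long, tapered to 40, that drops into the 54 mouth of the pan or another sieve until the shoulder rests on the rim (origin then 29 mm above that of the part below). 85-155 g. Origin: centre of underside, z up; round, any yaw
- catch_a (a joint): travel of the orange sprung catch on the +x side of the shaker base, m; 0 = fully in (as at the start and once snapped over the flange), grows to 0.009 as it is pushed outward
- catch_b (a joint): travel of the orange sprung catch on the -x side of the shaker base, m; 0 = fully in (as at the start and once snapped over the flange), grows to 0.009 as it is pushed outward
- jar: bystander: brown glass sample jar with black cap and paper label, 60 mm in diameter, 105 mm high, loose, standing on the bench among the parts. Origin: centre of the underside, z up
- brush: bystander: sieve brush 170 mm long, lying loose on the bench at the left (+y) edge of the work, handle along its own -x. Origin: middle of its length, underside
- scoop: bystander: metal sample spoon 170 mm long, lying loose on the bench at the right (-y) edge of the work, handle along its own -x. Origin: middle of its length, underside
Not all that is in view belongs to the job. There is more than one size of the sieve_coarse; the one meant has the size given above. There is more than one size of the sieve_medium; the one meant has the size given above.

How it is judged:
By the outcome, as a careful person would: the job done as asked, in the order asked, and still so for the second after the job is handed in, with the robot touching nothing.
It also fails if it takes over 120 s, if anything falls off the work surface, if the arm or the gripper's body presses on something with over 40 N, if the wrist force passes 120 N, or if a joint passes its speed limit or range.

### The arm

A 7-joint arm with a two-finger parallel gripper is mounted at the origin on the work surface. World frame = base frame: x ahead of the robot, y to its left, z up, the work surface at z = 0. Lengths are in m, angles in rad, forces in N, time in s.
With the tool pointing down it reaches from about 0.4 to 0.925 m from the base axis. Payload 5.6 kg.
Tool frame: the origin (TCP) lies where the fingers leave the gripper's body, on its centre line; the fingertips stand 73 mm ahead of it and the grasp point (between the pads) lies 54 mm ahead of it; z points along the fingers, x is the direction in which the jaws open and shut, and the axes are right-handed (so a half turn about z gives the same grasp; the last joint's range is limited). The gripper opens to 85 mm and grips with 20 to 120 N. Pads are 22 mm wide; open, the fingers measure 114 mm over their backs; the gripper's body (76 mm by 85 mm) begins 54 mm behind the grasp point. The pads swing forward as they close: fully open they stand 13 mm farther back than shut.
Start: joints at [-1.213, 0.468, -0.012, 1.603, 0.006, 1.071, -0.056], TCP at [0.254, 0.598, 0.304] pointing down, gripper open.
Joint ranges: [-2.53, 2.53], [-0.31, 2.02], [-1.57, 1.55], [0.28, 2.44], [-1.29, 4.43], [0.15, 1.84], [-2.92, 2.92]. Speed limits (rad/s): [2.57, 2.57, 3.14, 3.14, 3.14, 3.14, 3.14].

### API

Orientations are given as [roll, pitch, yaw] about the fixed x, y, z axes, in that order (R = Rz(yaw) Ry(pitch) Rx(roll)).
In Python, from workcell import monitor, viewer, robot gives the robot as it stands.
- The arm moves only by the tool servo_tool, never from a script. Its argument "commands" is a list of rows, each a list of 4 numbers: the shift along the world's x, y, z in m, then the turn about the world's z in rad. In form: [[dx, dy, dz, twist], ...]. A call has 1 to 10 rows; each row is the pose to reach, as a shift and turn from the pose measured when the call began; what a row does not reach only later rows make up. A row lasts 1/8 s, in which the tool goes at most 62.5 mm and 10.7 degrees, less where a joint would pass 70% of its speed; a pose out of reach is approached as far as the arm can. A call with a gripper value outside its range is refused whole. "jaw" is the opening in per cent of the stroke, from 0 (shut) to 100 (fully open), set as the call begins (left out, the last holds). The fingers move at their own pace and stop on an object; "squeeze" is the grip in N (left out, the last holds). Time passes only in rows, so rows that repeat a pose let the fingers close. It gives the time, the measured TCP pose, the force and the opening at its end, in the units of the state.
- monitor.read_state(): the state, without advancing time (a new reading comes with each control period).
- viewer.grab_frame(name): name is "scene" or "top" or "wrist"; returns the picture (384x512x3 uint8, red, green, blue); there is no depth.
- viewer.calibration(name): a dict with "K" (3x3 intrinsics, pixels), "D" ([k1, k2, p1, p2, k3] as OpenCV has them; the pictures are not rectified), "T" (4x4, takes a point from camera to world coordinates); the wrist camera has in their place "mount" (4x4, takes a point from camera to tool coordinates, whose origin is the TCP and whose axes are the tool frame's). Camera axes: x right, y up, looking along -z (the intrinsics and any distortion apply to the point x, -y, -z); pixel columns grow to the right and rows downward; lengths in m; the calibration is good to about 2 mm. A picture is of the moment at which its call begins: read the wrist's pose just before it. calibration takes no time and is no camera call.
- robot.finish_job(): hands the job in, once; it reports no verdict.
The state is a dict: "time_s": time; "joints": joint angles; "dq": joint speeds; "joint_efforts": joint torques, N m; "ee_pos": TCP position; "ee_rot": TCP orientation; "force": force on the tool from outside, world axes, zero at the start; "moment": the same for the moment, N m; "width": finger opening in m.
Only numpy, scipy, OpenCV 4.12 (cv2) and the standard library are available. Lean on these libraries where they do the work, as an engineer would, in place of code of your own. Each camera call takes 0.05 s, during which the arm holds its last target. There are 200 camera calls.

## Working session

There is one attempt and no reset: what is moved stays moved. The work goes in short steps, Python scripts to look and compute and a tool call to move; the robot and the scene stay as the last step left them, time stands still between calls to the robot, and variables do not carry over. Pictures are saved under pics/ and viewed, about 12 in all and at most 16, crops included, and the job is handed in when it is done.

Besides the shell and the picture viewer there is one more tool, called after "Emit:" by a JSON object that holds its "name" and its "arguments". servo_tool: Moves the arm, as the interface text tells. Its arguments: {"type":"object","properties":{"commands":{"type":"array"},"jaw":{"type":"number"},"squeeze":{"type":"number"}},"required":["commands"]}

```bash
mkdir -p pics; cat > h.py <<'E'
import numpy as np, cv2
from workcell import monitor, viewer, robot
from scipy.spatial.transform import Rotation as Rn
def cam(name,s=None):
    c=viewer.calibration(name); K=np.array(c["K"],float);D=np.array(c["D"],float)
    if "T" in c: T=np.array(c["T"],float)
    else:
        s=s or monitor.read_state(); M=np.eye(4); M[:3,:3]=Rn.from_euler('xyz',s["ee_rot"]).as_matrix(); M[:3,3]=s["ee_pos"]; T=M@np.array(c["mount"],float)
    return K,D,T
def ray(C,uv,z):
    K,D,T=C
    p=cv2.undistortPoints(np.array(uv,float).reshape(-1,1,2),K,D).reshape(-1,2)
    d=np.c_[p[:,0],-p[:,1],-np.ones(len(p))]@T[:3,:3].T; o=T[:3,3]
    return o+d*((z-o[2])/d[:,2])[:,None]
def proj(C,P):
    K,D,T=C; q=(np.atleast_2d(P)-T[:3,3])@T[:3,:3]; q=q*[1,-1,-1]
    return cv2.projectPoints(q,np.zeros(3),np.zeros(3),K,D)[0].reshape(-1,2)
def save(name,im,f=1): cv2.imwrite(name,cv2.resize(im[:,:,::-1],None,fx=f,fy=f,interpolation=cv2.INTER_CUBIC))
E
python3 - <<'E'
from h import *
s=monitor.read_state();print(s)
for n in("top","scene","wrist"):
    im=viewer.grab_frame(n);np.save(n+"0.npy",im);save(f"pics/{n}0.png",im,1.5)
    K,D,T=cam(n);print(n,K.round(1).tolist(),T.round(3).tolist())
E
```

```text
{'time_s': 0.0, 'joints': array([-1.21301236,  0.4683798 , -0.01160036,  1.60366489,  0.00600713,
        1.0713743 , -0.05629241]), 'dq': array([-0.00037838, -0.00097262, -0.00030937,  0.00026183, -0.00099575,
       -0.00115014, -0.0009909 ]), 'joint_efforts': array([ 3.32331301e-04, -5.32396317e+01,  2.20379356e-02, -2.51289243e+01,
        1.15822779e-02,  8.02423339e-03,  1.89033710e-05]), 'ee_pos': array([0.25347686, 0.59805941, 0.30291942]), 'ee_rot': array([3.14146044e+00, 1.78711771e-03, 1.16995730e+00]), 'force': array([0.01764523, 0.61757707, 0.41901877]), 'moment': array([ 0.05244876, -0.06089423,  0.04541668]), 'width': 0.08504602942996296}
top [[417.3, 0.0, 263.2], [0.0, 417.3, 187.8], [0.0, 0.0, 1.0]] [[-0.027, 0.984, -0.178, 0.371], [-1.0, -0.026, 0.008, -0.001], [0.003, 0.178, 0.984, 1.06], [0.0, 0.0, 0.0, 1.0]]
scene [[373.4, 0.0, 256.4], [0.0, 373.4, 196.8], [0.0, 0.0, 1.0]] [[-0.053, -0.775, 0.629, 1.15], [0.999, -0.036, 0.04, 0.037], [-0.008, 0.63, 0.776, 0.791], [0.0, 0.0, 0.0, 1.0]]
wrist [[319.0, 0.0, 254.1], [0.0, 319.0, 191.3], [0.0, 0.0, 1.0]] [[0.391, -0.883, -0.26, 0.186], [0.921, 0.374, 0.112, 0.626], [-0.002, -0.283, 0.959, 0.373], [0.0, 0.0, 0.0, 1.0]]
```

View pics/top0.png

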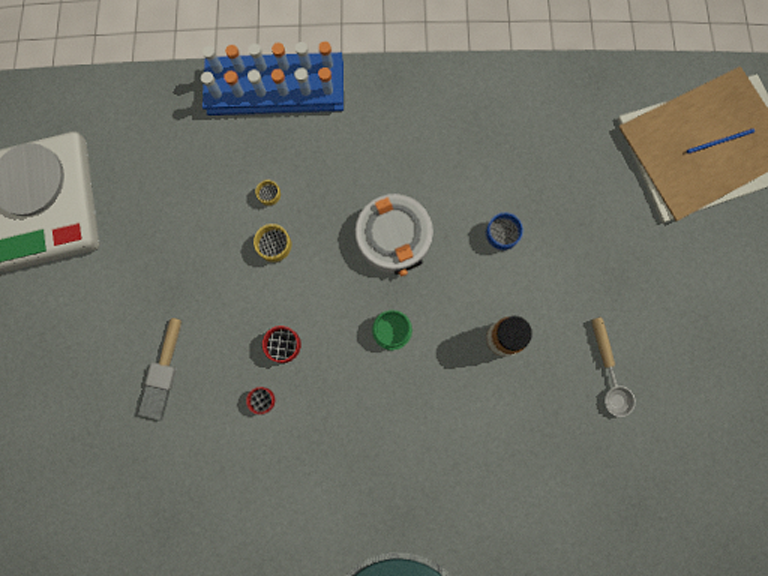

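View pics/scene0.png

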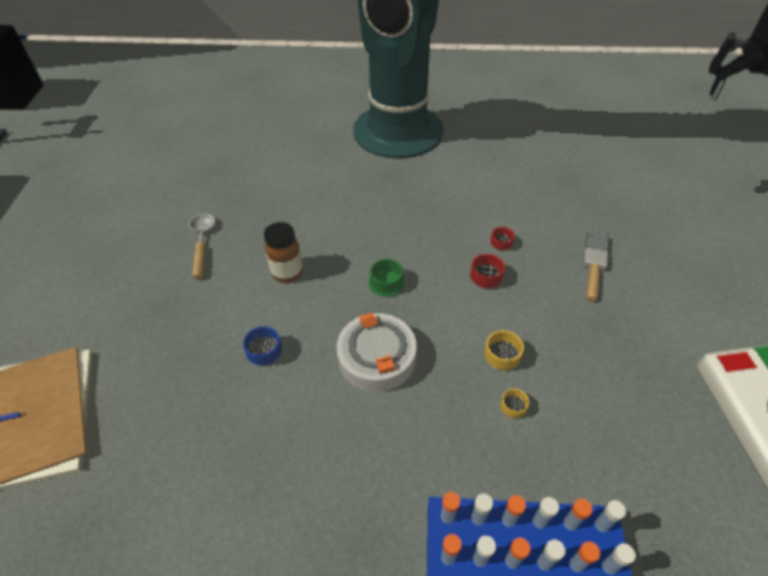

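The top picture (shown at 1.5x) shows these candidates:
- **Pan:** green (393,329).
- **Fine sieve:** blue (504,231). The blue tube rack is not a cup.
- **Medium sieve:** yellow large (272,242) and small (267,192).
- **Coarse sieve:** red large (282,344) and small (261,400).
- **Shaker:** (394,232), with catches at (384,206) and (404,253).

I'll choose between the sizes by measured diameter.

```bash
cat >> h.py <<'E'
from scipy.optimize import least_squares
a=np.linspace(0,2*np.pi,72)
def circ(x,y,z,r): return np.c_[x+r*np.cos(a),y+r*np.sin(a),0*a+z]
HUE=dict(green=(55,85),blue=(105,130),yellow=(20,32),red=(172,6))
def mask(im,col,smin=120,vmin=50):
    h,s,v=[c.astype(int) for c in cv2.split(cv2.cvtColor(im,cv2.COLOR_RGB2HSV))]
    lo,hi=HUE[col]; m=((h>=lo)&(h<=hi)) if lo<hi else ((h>=lo)|(h<=hi))
    return (m&(s>smin)&(v>vmin)).astype(np.uint8)
def st(pts):
    hl=cv2.convexHull(pts.astype(np.float32)); M=cv2.moments(hl); return np.array([M['m10'],M['m01']])/M['m00'],M['m00']
def fit(C,hull,z0=0.,H=.036,near=None):
    """silhouette fit of a cup r free: returns x,y,r"""
    c,A=st(hull); g=ray(C,[c],z0+H/2)[0]
    def f(p):
        cc,AA=st(proj(C,np.r_[circ(p[0],p[1],z0,p[2]),circ(p[0],p[1],z0+H,p[2])])); return np.r_[cc-c,np.sqrt(AA)-np.sqrt(A)]
    return least_squares(f,[g[0],g[1],.03],x_scale=[.1,.1,.1],diff_step=1e-3).x
def blobs(im,col,amin=60,**k):
    m=cv2.morphologyEx(mask(im,col,**k),cv2.MORPH_CLOSE,np.ones((5,5)))
    return [c for c in cv2.findContours(m,cv2.RETR_EXTERNAL,cv2.CHAIN_APPROX_NONE)[0] if cv2.contourArea(c)>amin]
E
python3 - <<'E'
from h import *
for n in("top","scene"):
    C=cam(n);im=np.load(n+"0.npy")
    for col in HUE:
        for b in blobs(im,col):
            p=fit(C,b.reshape(-1,2)); 
            if .01<p[2]<.05: print(n,col,b.reshape(-1,2).mean(0).round(),p.round(4))
C=cam("top")
g=ray(C,[[384/1.5,206/1.5],[404/1.5,253/1.5]],.055); d=g[0]-g[1]; print("catches",g.round(4),g.mean(0).round(4),np.arctan2(d[1],d[0]),np.hypot(*d[:2]))
im=np.load("top0.npy"); save("pics/crop0.png",im[110:280,150:370],3.5)
E
```

```text
top green [261. 220.] [ 0.4779 -0.0019  0.0299]
top green [ 14. 163.] [0.6427 0.6481 0.025 ]
top blue [336. 154.] [ 0.6437 -0.1994  0.0273]
top yellow [181. 162.] [0.6336 0.1992 0.028 ]
top yellow [178. 128.] [0.7241 0.2078 0.0173]
top red [173. 266.] [0.368  0.2171 0.0198]
top red [187. 229.] [0.4594 0.1822 0.0288]
top red [ 44. 156.] [0.6602 0.5664 0.0153]
scene green [257. 186.] [ 0.4835 -0.0021  0.0242]
scene blue [175. 230.] [ 0.6396 -0.2004  0.0258]
scene yellow [343. 268.] [0.7262 0.2073 0.0168]
scene yellow [335. 233.] [0.6292 0.1981 0.0275]
scene red [491. 241.] [0.6339 0.5686 0.0129]
scene red [329. 171.] [0.4233 0.1937 0.0403]
catches [[ 0.6819  0.005   0.055 ]
 [ 0.6006 -0.026   0.055 ]] [ 0.6413 -0.0105  0.055 ] 0.36445247250576734 0.0870093991568507
```

View pics/crop0.png

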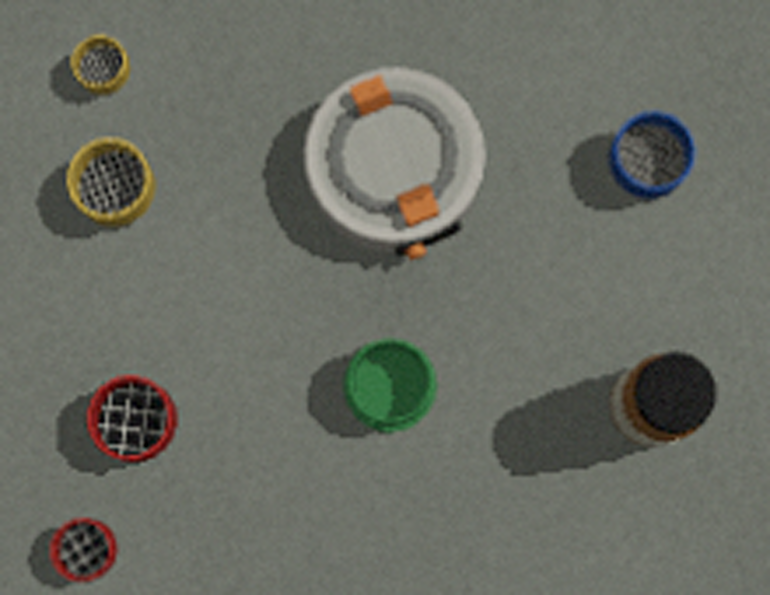

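The full-size parts are the large yellow (r≈28 mm), the large red (r≈29 mm) and the blue (r≈27 mm). The decoys measure 17–20 mm. Next I move above the pan, turned so the jaws lie on the shaker's y axis.

Emit:
{"name": "servo_tool", "arguments": {"commands": [[0.02,-0.06,0,0.1],[0.04,-0.12,0,0.25],[0.07,-0.18,0,0.4],[0.09,-0.24,0,0.55],[0.11,-0.3,0,0.7],[0.135,-0.36,0,0.77],[0.16,-0.42,0,0.77],[0.18,-0.48,0,0.77],[0.205,-0.54,0,0.77],[0.225,-0.6,0,0.77]], "jaw": 100}}

```text
time_s: 1.4
ee_pos: [0.4735, 0.012, 0.3033]
ee_rot: [3.141, 0.001, 1.94]
force: [0.2, 0.9, -0.9]
width: 0.0853
```

```bash
python3 - <<'E'
from h import *
s=monitor.read_state();im=viewer.grab_frame("wrist");np.save("w1.npy",im);save("pics/w1.png",im,1.5)
print(s["time_s"],s["ee_pos"],s["ee_rot"],s["joints"].round(2),abs(s["dq"]).max())
C=cam("wrist",s)
for b in blobs(im,"green"): print(fit(C,b.reshape(-1,2)))
print(ray(cam("top"),[[395.5/3.5+150,153.5/3.5+110]],.04))
E
```

```text
1.4 [0.47350836 0.01201537 0.30334264] [3.14067567e+00 1.40537803e-03 1.94019083e+00] [-0.29  0.16  0.22  2.03 -0.04  0.95  1.89] 1.1762129529919303
[ 0.4755563  -0.00656768  0.02958412]
[[ 0.64274786 -0.01150911  0.04      ]]
```

View pics/w1.png

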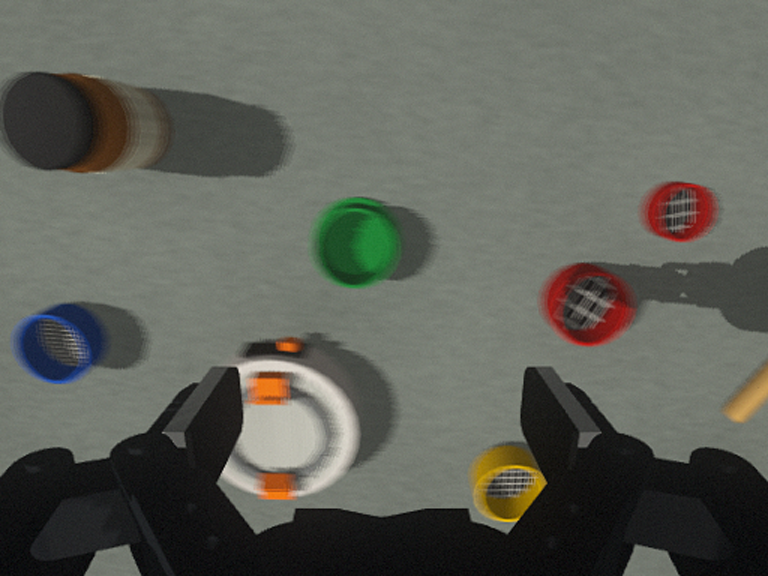

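The picture is motion-blurred, but pan, shaker and all sieves are visible. I'll take a settled view between the pan and the shaker.

Emit:
{"name": "servo_tool", "arguments": {"commands": [[0.05,-0.01,0,0],[0.1,-0.02,0.0,0],[0.1,-0.02,0.0,0],[0.1,-0.02,0.0,0],[0.1,-0.02,0.0,0],[0.1,-0.02,0.0,0]]}}

```text
time_s: 2.2
ee_pos: [0.5747, -0.0162, 0.3041]
ee_rot: [3.14, 0.006, 1.93]
force: [-0.2, 0.6, 0.2]
width: 0.0854
```

```bash
python3 - <<'E'
from h import *
s=monitor.read_state();im=viewer.grab_frame("wrist");np.save("w2.npy",im);save("pics/w2.png",im,1.5)
print(s["time_s"],s["ee_pos"],s["ee_rot"],abs(s["dq"]).max())
C=cam("wrist",s)
for col in HUE:
  for b in blobs(im,col): print(col,b.reshape(-1,2).mean(0).round(),fit(C,b.reshape(-1,2)).round(4))
E
```

```text
2.2 [ 0.57472223 -0.01622965  0.30407357] [3.13992389 0.00630508 1.93019111] 0.0062255163152395545
green [299.  84.] [ 0.4789 -0.0048  0.031 ]
blue [ 84. 162.] [ 0.6407 -0.2008  0.0283]
yellow [358. 319.] [0.7224 0.1862 0.0028]
yellow [406. 259.] [0.6232 0.2006 0.0233]
red [460. 128.] [0.456  0.1822 0.0284]
red [506.  64.] [0.3763 0.1962 0.0065]
```

View pics/w2.png

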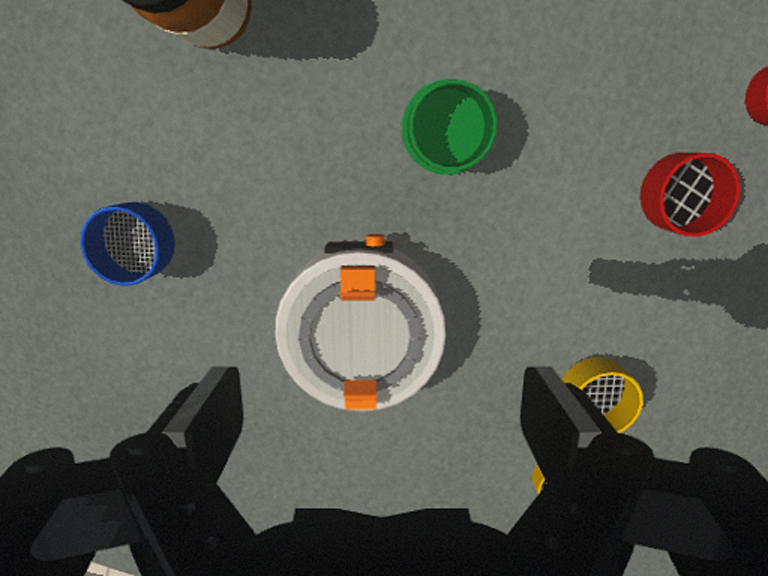

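```bash
cat > sh.py <<'E'
from h import *
HUE["orange"]=(6,17)
s=monitor.read_state()
def box(x,y,w,sg):
    P=np.array([[r,t,z] for r,z in((.0315,.051),(.0395,.06),(.055,.06),(.055,.04)) for t in(-.012,.012)])*[sg,sg,1]
    c,n=np.cos(w),np.sin(w); return P@np.array([[c,n,0],[-n,c,0],[0,0,1]])+[x,y,0]
def fitsh(C,im):
    B=[b.reshape(-1,2) for b in blobs(im,"orange",100,smin=150)]
    g=[ray(C,[st(b)[0]],.055)[0] for b in B]
    ok=[i for i in range(len(B)) if np.hypot(*(g[i][:2]-[.642,-.011]))<.06]; 
    B=[B[i] for i in ok]; g=[g[i] for i in ok]; assert len(B)==2,g
    if g[0][0]<g[1][0]: B=B[::-1]; g=g[::-1]
    d=g[0]-g[1]
    f=lambda p:np.r_[st(proj(C,box(*p,1)))[0]-st(B[0])[0],st(proj(C,box(*p,-1)))[0]-st(B[1])[0]]
    r=least_squares(f,[*((g[0]+g[1])/2)[:2],np.arctan2(d[1],d[0])],diff_step=1e-3); return r.x,r.fun
def overlay(C,im,p,f=1.5):
    o=cv2.resize(im[:,:,::-1],None,fx=f,fy=f,interpolation=cv2.INTER_CUBIC)
    for z,r in((.04,.065),(.0,.065),(.045,.037)):
        cv2.polylines(o,[np.int32((proj(C,circ(p[0],p[1],z,r))+.5)*f)],1,(255,0,255),1)
    for q in(1,-1):
        for u in proj(C,box(*p,q)): cv2.circle(o,tuple(int(k) for k in (u+.5)*f),2,(255,255,0),-1)
    return o
E
python3 - <<'E'
from sh import *
C=cam("wrist",s);im=np.load("w2.npy")
p,e=fitsh(C,im);print(p,e.round(2))
try: print(*fitsh(cam("top"),np.load("top0.npy")))
except AssertionError as x: print(x)
o=overlay(C,im,p)
P=fit(C,blobs(im,"green")[0].reshape(-1,2))
for z in(0,.036): cv2.polylines(o,[np.int32((proj(C,circ(P[0],P[1],z,.030))+.5)*1.5)],1,(255,0,255),1)
cv2.imwrite("pics/o2.png",cv2.resize(o[50:430,230:540],None,fx=1.5,fy=1.5))
E
```

```text
[ 0.63979507 -0.01107842  0.36421288] [ 0.    1.14 -0.   -1.  ]
[]
```

View pics/o2.png

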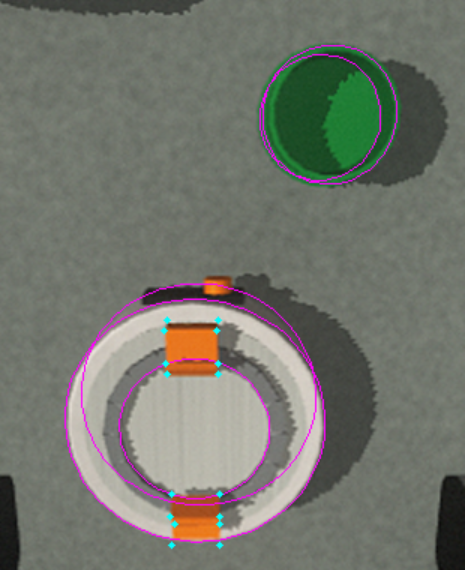

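The overlay matches the plinth, guide ring, catches and pan to about 1 mm. That puts the shaker at (0.640, −0.011) with yaw 0.364, and the pan at (0.479, −0.004).

Emit:
{"name": "servo_tool", "arguments": {"commands": [[-0.048,0.006,0,0],[-0.096,0.012,-0.01,0.005],[-0.096,0.012,-0.06,0.005],[-0.096,0.012,-0.11,0.005],[-0.096,0.012,-0.16,0.005],[-0.096,0.012,-0.2,0.005],[-0.096,0.012,-0.222,0.005],[-0.096,0.012,-0.222,0.005],[-0.096,0.012,-0.222,0.005]]}}

```text
time_s: 3.38
ee_pos: [0.4795, -0.0043, 0.0831]
ee_rot: [3.138, 0.007, 1.935]
force: [-0.3, 0.6, 0.4]
width: 0.0852
```

Emit:
{"name": "servo_tool", "arguments": {"commands": [[0,0,0,0],[0,0,0,0],[0,0,0,0],[0,0,0,0],[0,0,0,0],[0,0,0,0]], "jaw": 0, "squeeze": 50}}

```text
time_s: 4.12
ee_pos: [0.4803, -0.004, 0.0849]
ee_rot: [3.136, 0.007, 1.935]
force: [-3.4, 0.3, 12.8]
width: 0.0589
```

Emit:
{"name": "servo_tool", "arguments": {"commands": [[0,0,0.02,0],[0,0,0.06,0],[0,0,0.11,0],[0,0,0.15,0],[0.04,0,0.17,0],[0.09,-0.003,0.17,0],[0.09,-0.003,0.17,0],[0.09,-0.003,0.17,0],[0.09,-0.003,0.17,0]]}}

```text
time_s: 5.25
ee_pos: [0.5691, -0.007, 0.2548]
ee_rot: [3.137, 0.006, 1.935]
force: [-0.4, 0.0, -1.6]
width: 0.0584
```

```bash
python3 - <<'E'
from sh import *
im=viewer.grab_frame("wrist");np.save("w3.npy",im);print({k:s[k].round(4) for k in("ee_pos","ee_rot","force","moment")})
C=cam("wrist",s)
save("pics/w3.png",im,1.5)
E
```

```text
{'ee_pos': array([ 0.5691, -0.007 ,  0.2548]), 'ee_rot': array([3.1367, 0.0063, 1.9345]), 'force': array([-0.4326,  0.0283, -1.5805]), 'moment': array([-0.0411,  0.0443,  0.0191])}
```

View pics/w3.png

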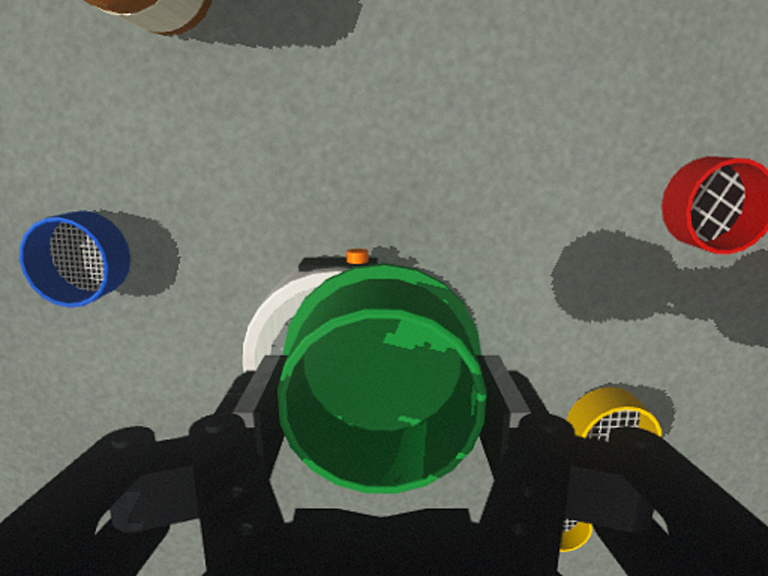

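```bash
cat > rim.py <<'E'
from sh import *
def rimfit(C,pts,s):
    """extreme points L,R,T,B (raw px) of the outer rim -> world centre xyz"""
    L,Rr,Tp,Bt=pts
    def f(p):
        u=proj(C,circ(*p,.030)); return [u[:,0].min()-L,u[:,0].max()-Rr,u[:,1].min()-Tp,u[:,1].max()-Bt]
    r=least_squares(f,np.array(s["ee_pos"])-[0,0,.05],diff_step=1e-3); 
    M=Rn.from_euler('xyz',s["ee_rot"]).as_matrix()
    return r.x,M.T@(r.x-s["ee_pos"]),r.fun
E
python3 - <<'E'
from rim import *
x,t,e=rimfit(cam("wrist",s),[279/1.5,486/1.5,309/1.5,493/1.5],s); print(x,t,np.round(e,2))
E
```

```text
[ 0.56890564 -0.00685113  0.20235815] [ 0.00062513 -0.00059772  0.05257715] [-0.24  0.24  0.25 -0.29]
```

Emit:
{"name": "servo_tool", "arguments": {"commands": [[0.035,-0.002,0,0],[0.071,-0.004,0,0],[0.071,-0.004,-0.03,0],[0.071,-0.004,-0.06,0],[0.071,-0.004,-0.09,0],[0.071,-0.004,-0.11,0],[0.071,-0.004,-0.11,0],[0.071,-0.004,-0.11,0]], "squeeze": 80}}

```text
time_s: 6.3
ee_pos: [0.6407, -0.0111, 0.146]
ee_rot: [3.135, 0.007, 1.935]
force: [-0.4, -0.2, -0.4]
width: 0.0578
```

```bash
python3 - <<'E'
from sh import *
im=viewer.grab_frame("wrist");np.save("w4.npy",im);print({k:s[k].round(4) for k in("ee_pos","ee_rot","force","moment")})
im2=viewer.grab_frame("scene")
a1=cv2.resize(im[:,:,::-1],None,fx=1,fy=1); b=cv2.resize(im2[180:270,200:300,::-1],(427,384),interpolation=cv2.INTER_CUBIC)
cv2.imwrite("pics/w4.png",cv2.resize(np.hstack([a1[:,100:430],b]),None,fx=1.05,fy=1.05))
E
```

```text
{'ee_pos': array([ 0.6407, -0.0111,  0.146 ]), 'ee_rot': array([3.1353, 0.0068, 1.9345]), 'force': array([-0.3539, -0.2365, -0.4491]), 'moment': array([0.0498, 0.0231, 0.007 ])}
```

View pics/w4.png

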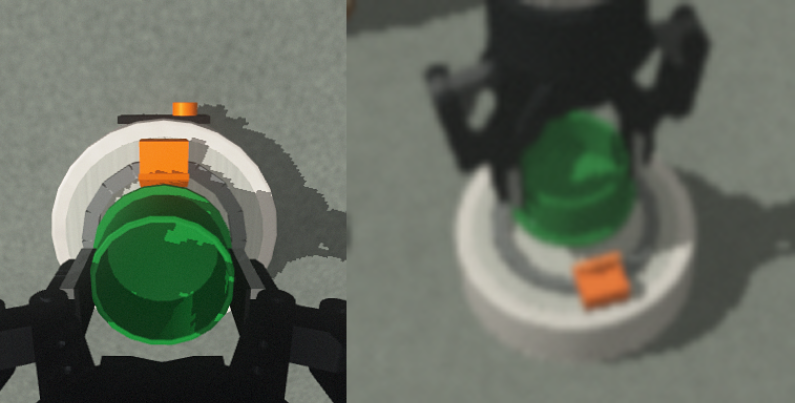

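The pan is held level over the ring, in line with the catch (catch column 164, pan column 162). I'll press down in small steps.

Emit:
{"name": "servo_tool", "arguments": {"commands": [[0,0,-0.004,0],[0,0,-0.008,0],[0,0,-0.011,0],[0,0,-0.011,0]]}}

```text
time_s: 6.9
ee_pos: [0.6421, -0.0107, 0.136]
ee_rot: [3.132, 0.008, 1.935]
force: [3.9, 2.0, 2.0]
width: 0.0574
```

Emit:
{"name": "servo_tool", "arguments": {"commands": [[0,0,-0.003,0],[0,0,-0.005,0],[0,0,-0.005,0]]}}

```text
time_s: 7.28
ee_pos: [0.6429, -0.0108, 0.1326]
ee_rot: [3.13, 0.008, 1.935]
force: [-0.0, 0.5, 10.4]
width: 0.0578
```

Emit:
{"name": "servo_tool", "arguments": {"commands": [[0,0,-0.004,0],[0,0,-0.008,0],[0,0,-0.008,0]]}}

```text
time_s: 7.65
ee_pos: [0.6423, -0.0113, 0.1254]
ee_rot: [3.131, 0.008, 1.934]
force: [-3.8, -0.2, 12.5]
width: 0.0573
```

Emit:
{"name": "servo_tool", "arguments": {"commands": [[0,0,-0.003,0],[0,0,-0.005,0],[0,0,-0.005,0]]}}

```text
time_s: 8.02
ee_pos: [0.6423, -0.0114, 0.1252]
ee_rot: [3.131, 0.006, 1.934]
force: [-13.3, 1.6, 37.8]
width: 0.0578
```

A hard stop at z=0.125, as predicted for seated. I'll relax, release, retreat and look.

Emit:
{"name": "servo_tool", "arguments": {"commands": [[0,0,0.003,0],[0,0,0.003,0]]}}

```text
time_s: 8.28
ee_pos: [0.6416, -0.0114, 0.1273]
ee_rot: [3.133, 0.006, 1.934]
force: [0.4, -0.3, -0.2]
width: 0.0572
```

Emit:
{"name": "servo_tool", "arguments": {"commands": [[0,0,0,0],[0,0,0,0],[0,0,0.0,0],[0,0,0.0,0],[0,0,0.03,0],[0,0,0.08,0],[-0.03,0,0.12,0],[-0.05,0,0.12,0],[-0.05,0,0.12,0],[-0.05,0,0.12,0]], "jaw": 100}}

```text
time_s: 9.52
ee_pos: [0.5922, -0.0113, 0.2472]
ee_rot: [3.132, 0.006, 1.934]
force: [-0.0, -0.7, -0.8]
width: 0.0853
```

```bash
python3 - <<'E'
from rim import *
im=viewer.grab_frame("wrist");np.save("w5.npy",im);print({k:s[k].round(4) for k in("time_s","ee_pos","ee_rot","force")if k!="time_s"})
C=cam("wrist",s)
for z0 in(.04,): 
  for b in blobs(im,"green",500): print("pan",fit(C,b.reshape(-1,2),z0))
for col in("blue","yellow","red"):
  for b in blobs(im,col): print(col,fit(C,b.reshape(-1,2)).round(4))
save("pics/w5.png",im[150:384,140:380],2.5)
E
```

```text
{'ee_pos': array([ 0.5922, -0.0113,  0.2472]), 'ee_rot': array([3.1323, 0.0058, 1.9341]), 'force': array([-0.0465, -0.7218, -0.8495])}
pan [ 0.63836054 -0.01235088  0.03028782]
blue [ 0.6406 -0.201   0.0283]
yellow [0.6259 0.1994 0.0252]
red [0.4611 0.171  0.0214]
```

View pics/w5.png

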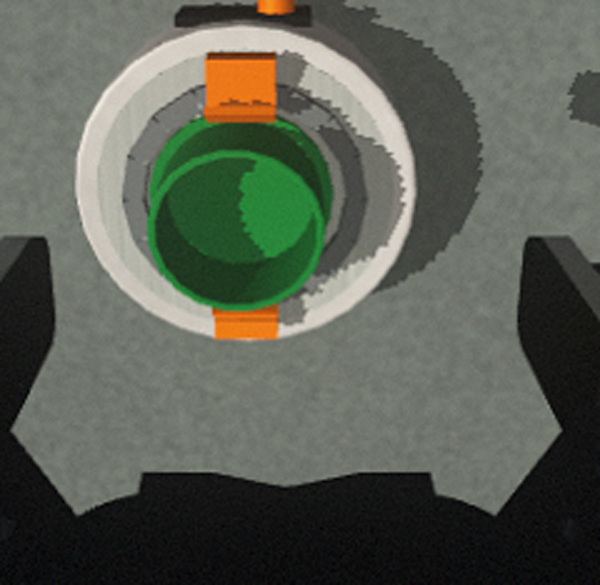

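```bash
python3 - <<'E'
from rim import *
im=np.load("w5.npy");C=cam("wrist",s)
x,t,e=rimfit(C,[147/2.5+140,325/2.5+140,150/2.5+150,308/2.5+150],s);print(x.round(4),np.round(e,2))
for z in(.076,.087):
  u=proj(C,circ(.6395,-.0115,z,.03));print(z,u.min(0),u.max(0), (u.min(0)-[140,150])*2.5,(u.max(0)-[140,150])*2.5)
p=[.6398,-.0111,.364]
o=overlay(C,im,p,2.5)
for z,r in((.04,.034),(.046,.034),(.076,.03)):
  cv2.polylines(o,[np.int32((proj(C,circ(.6385,-.0122,z,r))+.5)*2.5)],1,(255,255,255),1)
cv2.imwrite("pics/o5.png",o[400:760,400:800])
E
```

```text
[ 0.6426 -0.0111  0.0695] [ 0.37 -0.37 -0.39  0.42]
0.076 [198.50162614 208.81282429] [270.88040407 274.55115096] [146.25406535 147.03206073] [327.20101016 311.3778774 ]
0.087 [196.13083839 213.73103773] [271.48199753 281.70586175] [140.32709596 159.32759432] [328.70499382 329.26465439]
```

View pics/o5.png

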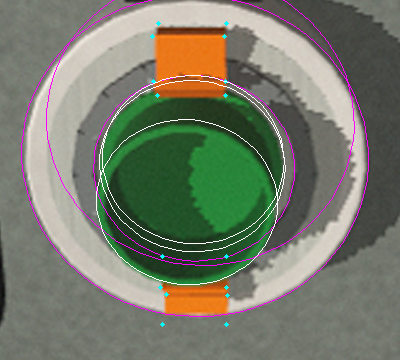

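The rim height fits seated (0.076 m), not resting on the catches (0.087 m). The catches sit over the flange in their closed position, so it has snapped in. Blue sieve next, at (0.641, −0.201).

Emit:
{"name": "servo_tool", "arguments": {"commands": [[0.01,-0.055,0,0],[0.03,-0.11,0,0],[0.045,-0.165,0,0],[0.049,-0.1895,-0.01,0],[0.049,-0.1895,-0.06,0],[0.049,-0.1895,-0.11,0],[0.049,-0.1895,-0.15,0],[0.049,-0.1895,-0.164,0],[0.049,-0.1895,-0.164,0],[0.049,-0.1895,-0.164,0]]}}

```text
time_s: 10.82
ee_pos: [0.6425, -0.2013, 0.0847]
ee_rot: [3.13, 0.008, 1.934]
force: [0.5, -1.0, 0.2]
width: 0.0855
```

Emit:
{"name": "servo_tool", "arguments": {"commands": [[0,0,0,0],[0,0,0,0],[0,0,0,0],[0,0,0,0],[0,0,0,0],[0,0,0,0]], "jaw": 0, "squeeze": 40}}

```text
time_s: 11.58
ee_pos: [0.6437, -0.2013, 0.0869]
ee_rot: [3.127, 0.009, 1.934]
force: [-1.5, 0.3, 6.1]
width: 0.0573
```

Emit:
{"name": "servo_tool", "arguments": {"commands": [[0,0,0.03,0],[0,0,0.08,0],[0,0,0.13,0],[0,0.05,0.15,0],[0,0.11,0.15,0],[0,0.11,0.15,0],[0,0.11,0.15,0],[0,0.11,0.15,0]]}}

```text
time_s: 12.58
ee_pos: [0.6434, -0.0932, 0.237]
ee_rot: [3.128, 0.01, 1.932]
force: [0.2, -0.3, -1.3]
width: 0.0577
```

```bash
python3 - <<'E'
from sh import *
im=viewer.grab_frame("wrist");np.save("w6.npy",im);print({k:s[k].round(4) for k in("ee_pos","ee_rot","force","moment")})
save("pics/w6.png",im,1.5)
E
```

```text
{'ee_pos': array([ 0.6434, -0.0932,  0.237 ]), 'ee_rot': array([3.1278, 0.0099, 1.9319]), 'force': array([ 0.1925, -0.3366, -1.2774]), 'moment': array([-0.0468,  0.0351, -0.0236])}
```

View pics/w6.png

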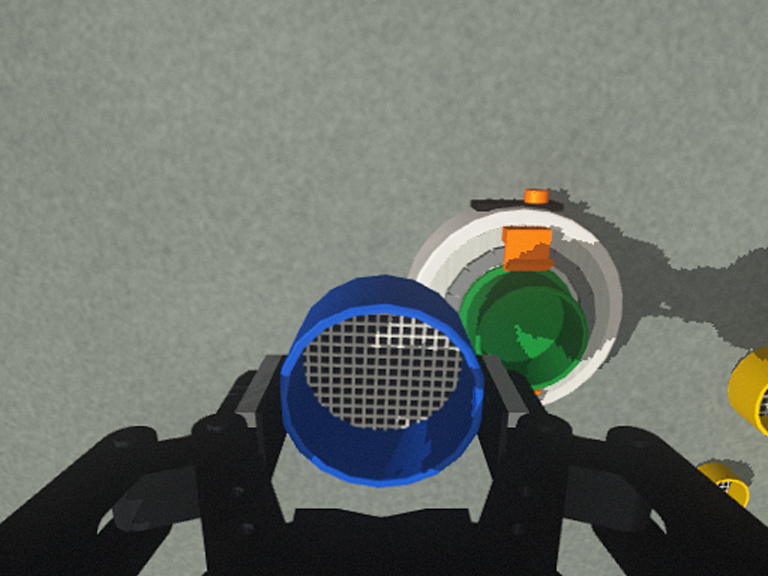

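Blue is held level and centred to within about 1.5 mm. The pan sits in the base at (525,325).

Emit:
{"name": "servo_tool", "arguments": {"commands": [[-0.001,0.04,0,0],[-0.002,0.082,0,0],[-0.001,0.082,-0.02,0],[-0.001,0.082,-0.045,0],[-0.001,0.082,-0.062,0],[-0.001,0.082,-0.068,0],[-0.001,0.082,-0.068,0]]}}

```text
time_s: 13.5
ee_pos: [0.6425, -0.0118, 0.1687]
ee_rot: [3.128, 0.01, 1.931]
force: [0.8, -0.0, -1.6]
width: 0.0578
```

Emit:
{"name": "servo_tool", "arguments": {"commands": [[0,0,-0.004,0],[0,0,-0.008,0],[0,0,-0.012,0],[0,0,-0.012,0]]}}

```text
time_s: 14.0
ee_pos: [0.6423, -0.0118, 0.1564]
ee_rot: [3.129, 0.01, 1.931]
force: [0.7, 1.0, -1.0]
width: 0.0573
```

Emit:
{"name": "servo_tool", "arguments": {"commands": [[0,0,-0.002,0],[0,0,-0.003,0],[0,0,-0.003,0]]}}

```text
time_s: 14.38
ee_pos: [0.6426, -0.0118, 0.1558]
ee_rot: [3.128, 0.009, 1.931]
force: [-5.9, -0.1, 12.9]
width: 0.0572
```

Contact at the nesting height (0.156). I'll release and go on to yellow.

Emit:
{"name": "servo_tool", "arguments": {"commands": [[0,0,0.0015,0],[0,0,0.0015,0],[0,0,0.0015,0],[0,0,0.0015,0],[0,0,0.04,0],[0,0,0.09,0],[-0.02,0.05,0.1,0],[-0.03,0.1,0.1,0],[-0.04,0.16,0.1,0],[-0.04,0.21,0.1,0]], "jaw": 100}}

```text
time_s: 15.62
ee_pos: [0.6016, 0.2007, 0.2559]
ee_rot: [3.128, 0.008, 1.932]
force: [1.4, -0.8, -0.3]
width: 0.0854
```

Emit:
{"name": "servo_tool", "arguments": {"commands": [[0,0,0,0],[0,0,0,0],[0,0,0,0],[0,0,0,0]]}}

```text
time_s: 16.12
ee_pos: [0.602, 0.199, 0.2559]
ee_rot: [3.128, 0.009, 1.93]
force: [-0.4, -0.4, 1.2]
width: 0.0853
```

```bash
cat > look.py <<'E'
from sh import *
import sys
im=viewer.grab_frame("wrist");np.save("w.npy",im);print(s["ee_pos"].round(4),s["ee_rot"].round(3),abs(s["dq"]).max())
C=cam("wrist",s)
for col in HUE:
  for b in blobs(im,col,150): print(col,b.reshape(-1,2).min(0),b.reshape(-1,2).max(0),fit(C,b.reshape(-1,2)).round(4))
t=viewer.grab_frame("top");np.save("t.npy",t)
Ct=cam("top")
for z0,col in((.069,"blue"),(.098,"yellow"),(.127,"red")):
  for b in blobs(t,col): 
    p=fit(Ct,b.reshape(-1,2),z0)
    if np.hypot(p[0]-.64,p[1]+.011)<.05: print("stack",col,p.round(4))
E
python3 look.py
```

```text
[0.602  0.199  0.2559] [3.128 0.009 1.93 ] 0.00686727289800537
green [ 13 101] [ 59 173] [ 0.6461 -0.0164  0.0218]
blue [ 69 362] [ 93 383] [0.9314 0.0819 0.0072]
blue [  0 107] [ 30 180] [ 0.6619 -0.038   0.0162]
yellow [206 251] [243 292] [0.7188 0.2065 0.0171]
yellow [213 164] [275 229] [0.63   0.1969 0.0291]
red [262   0] [334  49] [0.4655 0.1842 0.023 ]
orange [ 11 173] [ 51 198] [ 0.6978 -0.0133  0.0103]
orange [ 0 75] [ 30 103] [ 0.6068 -0.0448  0.0091]
stack blue [ 0.6441 -0.0123  0.0272]
```

Emit:
{"name": "servo_tool", "arguments": {"commands": [[0.029,-0.0015,-0.01,0],[0.029,-0.0015,-0.06,0],[0.029,-0.0015,-0.11,0],[0.029,-0.0015,-0.15,0],[0.029,-0.0015,-0.172,0],[0.029,-0.0015,-0.172,0],[0.029,-0.0015,-0.172,0]]}}

```text
time_s: 17.1
ee_pos: [0.6321, 0.1983, 0.0857]
ee_rot: [3.125, 0.009, 1.93]
force: [-0.1, -0.3, 0.1]
width: 0.0855
```

Emit:
{"name": "servo_tool", "arguments": {"commands": [[0,0,0,0],[0,0,0,0],[0,0,0,0],[0,0,0,0],[0,0,0,0],[0,0,0,0]], "jaw": 0, "squeeze": 40}}

```text
time_s: 17.85
ee_pos: [0.6333, 0.1987, 0.0879]
ee_rot: [3.121, 0.009, 1.93]
force: [-0.3, -0.2, 6.0]
width: 0.0575
```

Emit:
{"name": "servo_tool", "arguments": {"commands": [[0,0,0.03,0],[0,0,0.08,0],[0,0,0.13,0],[0,-0.04,0.16,0],[0,-0.09,0.16,0],[0,-0.1,0.16,0],[0,-0.1,0.16,0],[0,-0.1,0.16,0]]}}

```text
time_s: 18.85
ee_pos: [0.633, 0.1008, 0.2477]
ee_rot: [3.122, 0.007, 1.933]
force: [-0.2, 0.6, -1.1]
width: 0.0571
```

```bash
python3 look.py; python3 -c "
from h import *
save('pics/w7.png',np.load('w.npy'),1.5)"
```

```text
[0.633  0.1008 0.2477] [3.122 0.007 1.933] 0.009244455245622557
green [134 105] [169 179] [ 0.6402 -0.0014  0.0194]
blue [ 54 109] [151 195] [ 0.6654 -0.0416  0.0389]
yellow [186 178] [322 319] [0.7135 0.1308 0.0708]
red [378   0] [462  54] [0.4627 0.1834 0.024 ]
orange [118 180] [153 205] [ 0.6952 -0.0007  0.0102]
orange [104  76] [141 105] [ 0.6044 -0.0371  0.0119]
stack blue [ 0.6441 -0.0123  0.0273]
```

View pics/w7.png

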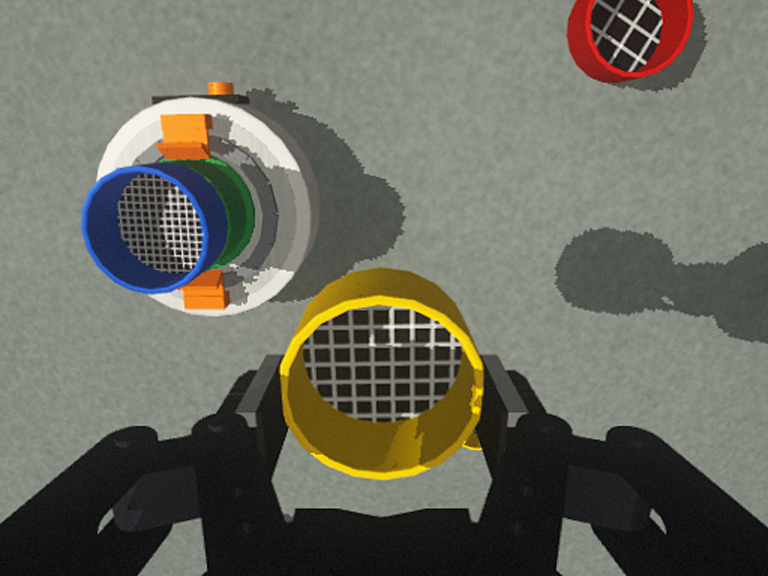

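Blue is seated square on the pan. Yellow is held about 4 mm toward the robot in the pads, so I shift the target by that much.

Emit:
{"name": "servo_tool", "arguments": {"commands": [[0.005,-0.055,0,0],[0.012,-0.111,0,0],[0.012,-0.111,-0.01,0],[0.012,-0.111,-0.03,0],[0.012,-0.111,-0.045,0],[0.012,-0.111,-0.05,0],[0.012,-0.111,-0.05,0]]}}

```text
time_s: 19.82
ee_pos: [0.6449, -0.0094, 0.1969]
ee_rot: [3.123, 0.007, 1.934]
force: [-0.8, 0.3, -0.9]
width: 0.0575
```

Emit:
{"name": "servo_tool", "arguments": {"commands": [[0,0,-0.004,0],[0,0,-0.008,0],[0,0,-0.012,0],[0,0,-0.014,0],[0,0,-0.014,0]]}}

```text
time_s: 20.45
ee_pos: [0.6454, -0.0094, 0.1858]
ee_rot: [3.121, 0.007, 1.934]
force: [-5.9, 0.7, 15.1]
width: 0.0573
```

Emit:
{"name": "servo_tool", "arguments": {"commands": [[0,0,0.002,0],[0,0,0.002,0],[0,0,0.002,0],[0,0,0.002,0],[0,0,0.04,0],[0,0,0.08,0],[-0.05,0.03,0.08,0],[-0.1,0.07,0.08,0],[-0.15,0.11,0.08,0],[-0.19,0.15,0.08,0]], "jaw": 100}}

```text
time_s: 21.7
ee_pos: [0.4536, 0.1415, 0.2658]
ee_rot: [3.121, 0.007, 1.934]
force: [0.7, 0.6, 0.5]
width: 0.0854
```

Emit:
{"name": "servo_tool", "arguments": {"commands": [[-0.015,0.03,0,0],[-0.015,0.03,0,0],[-0.015,0.03,0,0],[-0.015,0.03,0,0],[-0.015,0.03,0,0]]}}

```text
time_s: 22.32
ee_pos: [0.439, 0.1706, 0.2657]
ee_rot: [3.121, 0.007, 1.932]
force: [0.0, 0.7, 0.0]
width: 0.0853
```

```bash
python3 look.py
```

```text
[0.439  0.1706 0.2657] [3.121 0.007 1.932] 0.005246341016969945
green [  0 257] [ 64 308] [ 0.6577 -0.0236  0.0229]
blue [  0 276] [ 38 305] [ 0.6835 -0.0472  0.0119]
red [229 156] [289 218] [0.4566 0.1809 0.0291]
red [303  91] [351 137] [0.3651 0.2147 0.0202]
orange [  7 238] [ 38 261] [ 0.6232 -0.0449  0.0101]
stack yellow [ 0.6458 -0.0099  0.0277]
```

Emit:
{"name": "servo_tool", "arguments": {"commands": [[0.0155,0.01,-0.01,0],[0.0155,0.01,-0.06,0],[0.0155,0.01,-0.11,0],[0.0155,0.01,-0.15,0],[0.0155,0.01,-0.182,0],[0.0155,0.01,-0.182,0],[0.0155,0.01,-0.182,0]]}}

```text
time_s: 23.3
ee_pos: [0.455, 0.181, 0.0846]
ee_rot: [3.12, 0.007, 1.932]
force: [-0.0, 0.2, 0.3]
width: 0.0855
```

Emit:
{"name": "servo_tool", "arguments": {"commands": [[0,0,0,0],[0,0,0,0],[0,0,0,0],[0,0,0,0],[0,0,0,0],[0,0,0,0]], "jaw": 0, "squeeze": 40}}

```text
time_s: 24.05
ee_pos: [0.456, 0.1814, 0.0865]
ee_rot: [3.117, 0.007, 1.932]
force: [-1.6, -1.7, 9.5]
width: 0.0585
```

Emit:
{"name": "servo_tool", "arguments": {"commands": [[0,0,0.03,0],[0,0,0.08,0],[0,0,0.13,0],[0,0,0.18,0],[0.05,-0.03,0.19,0],[0.1,-0.06,0.19,0],[0.1,-0.06,0.19,0],[0.1,-0.06,0.19,0],[0.1,-0.06,0.19,0]]}}

```text
time_s: 25.18
ee_pos: [0.5549, 0.1225, 0.2765]
ee_rot: [3.117, 0.006, 1.934]
force: [-0.2, -0.3, -0.5]
width: 0.0582
```

```bash
python3 look.py; python3 -c "
from h import *
save('pics/w8.png',np.load('w.npy'),1.5)"
```

```text
[0.5549 0.1225 0.2765] [3.117 0.006 1.934] 0.0038348776460265677
green [108 172] [134 233] [ 0.6471 -0.0015  0.0158]
blue [ 40 181] [115 236] [ 0.6654 -0.0373  0.0249]
yellow [ 12 194] [103 276] [ 0.713  -0.0599  0.0439]
red [186 187] [323 327] [0.6613 0.1615 0.0787]
red [393   0] [447  40] [0.37   0.2151 0.0172]
orange [ 96 232] [123 253] [0.702  0.0008 0.0076]
orange [465 160] [511 200] [0.4808 0.3631 0.0107]
orange [ 77 148] [109 173] [ 0.6114 -0.0386  0.0112]
stack yellow [ 0.6457 -0.0098  0.0276]
```

View pics/w8.png

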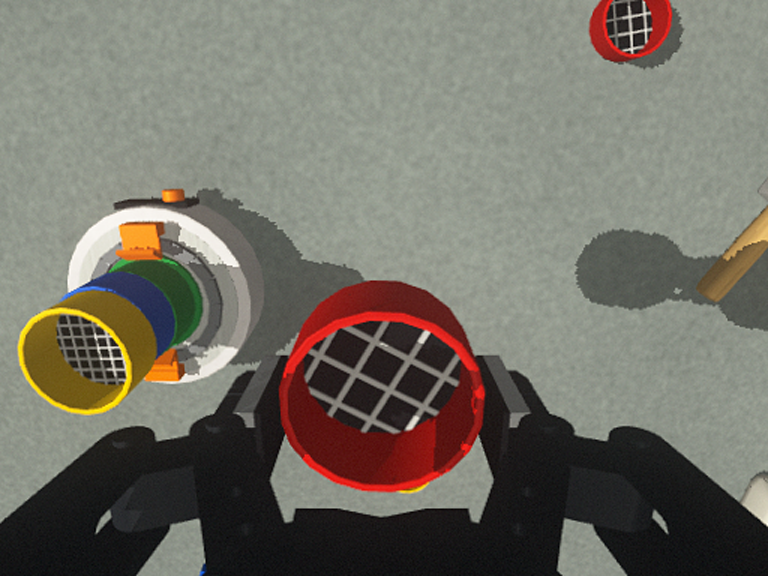

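Emit:
{"name": "servo_tool", "arguments": {"commands": [[0.03,-0.045,0,0],[0.06,-0.09,0,0],[0.0885,-0.1325,0,0],[0.0885,-0.1325,-0.01,0],[0.0885,-0.1325,-0.03,0],[0.0885,-0.1325,-0.045,0],[0.0885,-0.1325,-0.052,0],[0.0885,-0.1325,-0.052,0]]}}

```text
time_s: 26.28
ee_pos: [0.6433, -0.0094, 0.2239]
ee_rot: [3.118, 0.005, 1.935]
force: [-0.3, 0.8, -0.4]
width: 0.0582
```

Emit:
{"name": "servo_tool", "arguments": {"commands": [[0,0,-0.004,0],[0,0,-0.008,0],[0,0,-0.011,0],[0,0,-0.013,0],[0,0,-0.013,0]]}}

```text
time_s: 26.9
ee_pos: [0.6442, -0.0093, 0.2136]
ee_rot: [3.115, 0.006, 1.935]
force: [-4.6, 0.9, 11.7]
width: 0.0582
```

Red met its stop at 0.2136 (expected 0.2135). I'll release, retreat and inspect.

Emit:
{"name": "servo_tool", "arguments": {"commands": [[0,0,0.002,0],[0,0,0.002,0],[0,0,0.002,0],[0,0,0.002,0],[0,0,0.04,0],[0,0,0.08,0],[-0.03,0.03,0.09,0],[-0.06,0.08,0.09,0],[-0.1,0.13,0.08,0],[-0.12,0.16,0.06,0]], "jaw": 100}}

```text
time_s: 28.15
ee_pos: [0.5227, 0.1534, 0.274]
ee_rot: [3.113, 0.004, 1.938]
force: [0.1, -0.6, -0.3]
width: 0.0857
```

Emit:
{"name": "servo_tool", "arguments": {"commands": [[0,0,0,0],[0,0,0,0],[0,0,0,0],[0,0,0,0]]}}

```text
time_s: 28.65
ee_pos: [0.5234, 0.1522, 0.2743]
ee_rot: [3.113, 0.005, 1.936]
force: [-0.4, -0.3, 1.2]
width: 0.085
```

```bash
python3 look.py; python3 - <<'E'
from sh import *
w=np.load("w.npy");sc=viewer.grab_frame("scene");t=np.load("t.npy")
C=cam("scene"); o=cv2.resize(sc[:,:,::-1],None,fx=4,fy=4,interpolation=cv2.INTER_CUBIC)
x,y=.6415,-.0115
for z in(.04,.076,.105,.134,.163): cv2.polylines(o,[np.int32((proj(C,circ(x,y,z,.03))+.5)*4)],1,(255,0,255),1)
a1=o[580:1080,800:1220]; b1=cv2.resize(w[150:340,0:200,::-1],(380,361)); c1=cv2.resize(t[110:200,210:310,::-1],(380,342))[:139]
cv2.imwrite("pics/f.png",np.hstack([a1,np.vstack([b1,c1])]))
E
```

```text
[0.5234 0.1522 0.2743] [3.113 0.005 1.936] 0.005889619411792698
green [ 36 189] [ 98 249] [ 0.651  -0.0186  0.0247]
blue [  0 201] [ 76 258] [ 0.6764 -0.0455  0.0265]
yellow [223 304] [255 340] [0.718  0.2057 0.0164]
yellow [  0 215] [ 61 281] [ 0.7032 -0.055   0.0259]
red [  0 233] [ 42 317] [ 0.753  -0.0694  0.0277]
red [353   7] [405  58] [0.3664 0.2146 0.0196]
orange [ 62 248] [ 89 268] [ 0.7058 -0.0034  0.0076]
orange [ 40 166] [ 72 190] [ 0.6143 -0.0419  0.0106]
orange [435 156] [482 207] [0.464  0.3655 0.0131]
stack red [ 0.6485 -0.0084  0.0276]
```

View pics/f.png

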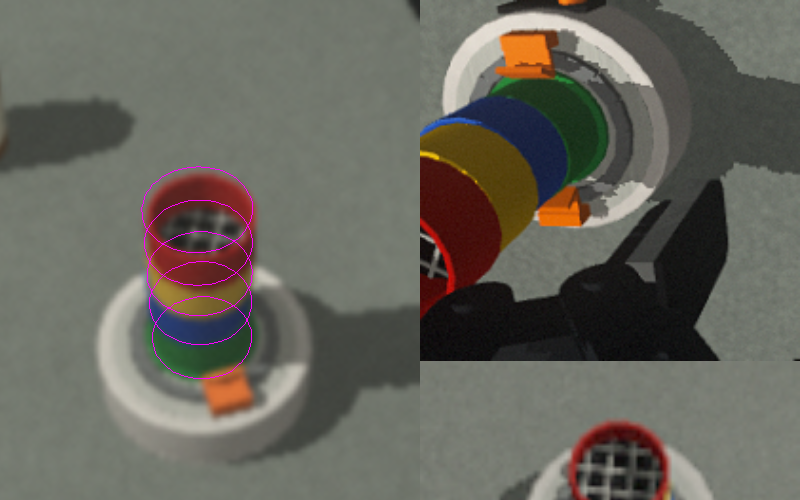

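Stack order and seams look right. I'll shift a little for one full view to check that the red sieve is level.

Emit:
{"name": "servo_tool", "arguments": {"commands": [[-0.01,-0.02,0.02,0],[-0.03,-0.05,0.05,0],[-0.03,-0.05,0.05,0],[-0.03,-0.05,0.05,0],[-0.03,-0.05,0.05,0]]}}

```text
time_s: 29.42
ee_pos: [0.4929, 0.1036, 0.3233]
ee_rot: [3.114, 0.004, 1.938]
force: [0.7, 0.1, -0.4]
width: 0.0853
```

```bash
python3 look.py; python3 - <<'E'
from rim import *
im=np.load("w.npy"); C=cam("wrist",s)
o=cv2.resize(im[:,:,::-1],None,fx=3,fy=3,interpolation=cv2.INTER_CUBIC)
u=proj(C,[[.64,-.011,.163],[.64,-.011,.04]]);print(u)
x0=int(max(0,min(u[:,0])-60));y0=int(max(0,min(u[:,1])-60))
for z in(.163,): cv2.polylines(o,[np.int32((proj(C,circ(.643,-.0105,z,.03))+.5)*3)],1,(255,255,255),1)
print(x0,y0); cv2.imwrite("pics/f2.png",o[y0*3:y0*3+600,x0*3:x0*3+700])
E
```

```text
[0.4929 0.1036 0.3233] [3.114 0.004 1.938] 0.002972556425713254
green [ 96 214] [149 248] [ 0.6429 -0.0172  0.0198]
blue [ 74 225] [136 255] [ 0.6686 -0.0352  0.0203]
yellow [251 309] [279 340] [0.7183 0.2053 0.0163]
yellow [ 59 239] [125 268] [ 0.6959 -0.0476  0.0213]
red [ 40 256] [111 308] [ 0.7486 -0.0683  0.0327]
red [367  65] [411 105] [0.3657 0.2142 0.0196]
orange [104 194] [129 215] [ 0.6145 -0.0359  0.011 ]
orange [31  8] [51 60] [ 0.453  -0.1656  0.0113]
orange [0 0] [19 56] [ 0.4574 -0.2029  0.0114]
stack red [ 0.6485 -0.0084  0.0276]
[[ 71.34762237 297.21765614]
 [125.04237931 235.54794618]]
11 175
```

View pics/f2.png

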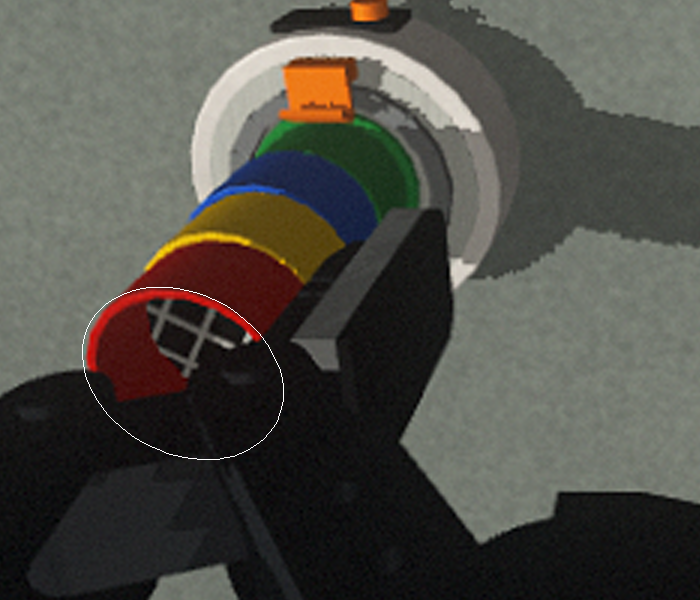

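The seams are parallel, and the red rim matches the predicted level circle at 0.163 m. The gripper is open and clear of the stack, so I'm handing in.

```bash
python3 -c "
from workcell import robot; print(robot.finish_job())"
```

```text
the job is handed in; nothing more can be done
None
```

The job is done and handed in at about 30 s of the 120 s allowed. The pan is snapped into the shaker base, with blue, yellow and red stacked on it in that order. The gripper is open and clear.

- **Pan:** I pressed it straight down to a hard stop at the seated height (wrist peak about 38 N). The pictures fitted a seated rim, not one resting on the catches, and showed both catches over the flange.
- **Sieves:** Each met its stop within 1 mm of the nesting height I expected, at 12 to 15 N. The last pictures showed parallel seams and the red rim close to the predicted level circle 163 mm above the bench. The fingers hid part of the red rim in that view.
- **Disagreements:** The top camera put each sieve 2 to 3 mm further off the axis than the one below. The spigot play is 2.5 mm, so I read this as side play plus calibration error. The tool tilted by up to about 1.6° during the job, but I saw no tilt in the released stack.
- **Bystanders:** I didn't reach for the jar, brush or scoop, or for the two small decoy sieves. I did not re-measure the jar, brush or scoop at the end.

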